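# Refit the upper burr of the bakery's grain mill

### The arm

A 7-joint arm with a two-finger parallel gripper is mounted at the origin on the work surface. World frame = base frame: x ahead of the robot, y to its left, z up, the work surface at z = 0. Lengths are in m, angles in rad, forces in N, time in s.
With the tool pointing down it reaches from about 0.425 to 0.925 m from the base axis. Payload 6.8 kg.
Tool frame: the origin (TCP) lies at the very end of the fingers, on their centre line; the grasp point (between the pads) lies 19 mm behind it; z points along the fingers, y is the line along which they close (so a half turn about z gives the same grasp; the last joint's range is limited). The gripper opens to 85 mm and grips with 20 to 120 N. Pads are 22 mm wide; open, the fingers measure 114 mm over their backs; the gripper's body (76 mm by 85 mm) begins 54 mm behind the grasp point. The pads swing forward as they close: fully open they stand 13 mm farther back than shut.
Start: joints at [-1.308, 0.477, 0.022, 1.555, -0.011, 1.109, -0.083], TCP at [0.245, 0.629, 0.231] pointing down, gripper open.
Joint ranges: [-2.96, 2.96], [-0.34, 2.1], [-1.41, 1.46], [0.24, 2.44], [-1.37, 4.51], [0.17, 1.92], [-2.96, 2.96]. Speed limits (rad/s): [2.39, 2.39, 3.14, 3.14, 3.14, 3.14, 3.14].

### API

Orientations are given as a rotation vector (axis times angle).
In Python, from bench import get_obs, viewer, r gives the robot as it stands. The module is installed in compiled form; this text tells all that it offers.
- The arm moves only by the tool play_rows, never from a script. Its argument "commands" is a list that holds one entry, the list of rows, each a list of 5 numbers: the gripper's target within -1 to 1 (shut at 1, half-way at 0, fully open at -1), then the shift along the tool's x, y, z scaled (see below), then the turn about the tool's z scaled (see below). A call has 1 to 12 rows; each row is the pose to reach, as a shift and turn from the pose commanded when the call began, along the tool's axes at that moment; what a row does not reach only later rows make up. The controller multiplies each number of a shift by 0.2 m and each number of a turn by pi/2 rad. A row lasts 1/12 s, in which the tool goes at most 41.7 mm and 7.16 degrees, less where a joint would pass 70% of its speed; a pose out of reach is approached as far as the arm can. A call with a number of a shift or a turn outside -1 to 1 is refused whole. A call with a gripper value outside its range is refused whole. The fingers move at their own pace and stop on an object; "grip_force" is the grip in N (left out, the last holds). Time passes only in rows, so rows that repeat a pose let the fingers close. It gives the time, the measured TCP pose, the force, the opening and the grip force at its end, in the units of the state.
- get_obs(): the state, without advancing time (a new reading comes with each control period).
- viewer.grab_frame(name): name is "scene" or "top" or "wrist"; returns a dict with "pixels" (400x640x3 uint8, red, green, blue), "fovy" (degrees; the focal length in pixels is half the picture's height over the tangent of half this angle, whatever the lens; pixels are square), "cx", "cy" (the principal point, pixels), "world_to_cam" (4x4, takes a point from world to camera coordinates); the wrist camera has in their place "hand_eye" (4x4, takes a point from camera to tool coordinates, whose origin is the TCP and whose axes are the flange's). Camera axes: x right, y up, looking along -z (the intrinsics and any distortion apply to the point x, -y, -z); pixel columns grow to the right and rows downward; lengths in m; the calibration is good to about 2 mm. A picture is of the moment at which its call begins: read the wrist's pose just before it. There is no depth.
- r.hand_in(): hands the job in; it is judged then, once.
Trained networks look in a picture, given as the dict that the camera call returned (one of the last four; its "shot" number tells which), for a name from the list of things; names that differ only in an ending like _2 or _b are one class to them, and where a whole thing is asked for, a point or a joint stands for the part that bears it (a point fixed in the world has none). Each returns a list of dicts, best first, with "score" (0 to 1); they miss things now and then, are a little off and sometimes report something else, mostly with a low value. They report only what shows in the picture. A call takes as long as a camera call. They do not tell look-alikes from the thing itself.
- viewer.trace(picture, thing): "pixels" (400x640 bool, what is visible of it) and "rect" ([left, top, right, bottom] in pixels, round what is visible of it).
The state is a dict: "clock": time; "joints": joint angles; "qvel": joint speeds; "tau": joint torques, N m; "tcp_pos": TCP position; "orientation": TCP orientation; "contact_force": force on the tool from outside, world axes, zero at the start; "moment": the same for the moment, N m; "grip_width": finger opening in m; "gripper_force": force on a finger pad.
Only numpy, scipy, OpenCV 4.12 (cv2) and the standard library are available. Lean on these libraries where they do the work, as an engineer would, in place of code of your own. Each camera call takes 0.05 s, during which the arm holds its last target. There are 200 camera calls.

### The job

The upper burr of the flour mill has been brushed clean: take it out of the tray by its handle and nest it in the mill's open throat, then, keeping it lightly pressed down, turn it slowly by the handle until its lugs find their pockets, and ease it down until it sits fully home, flush with the collar; then let go. The burr is brittle: never force it and never let it drop in, and leave everything else on the bench where it is.

Things in the scene. Friction and masses are not known exactly. Their poses are not given: they have to be found in the camera images.
- burr: loose upper burr, plain steel, 0.45 kg (true mass up to a quarter off): a hollow tapered carrier, 76 mm across at the foot of its taper, 108 mm across its top rim, taper 31 degrees to the axis, rim's top face 40 mm above the underside, handle bar above. Origin: centre of its underside, on its axis; z up. At the start it stands on its lugs in the tray.
- burr_grip (a point): middle of the burr's handle bar, on the burr's axis 75 mm above its origin; axes as the burr's. The bar is level and straight, 96 mm long along the burr's x, 12 mm thick along its y (pinch it across this), its underside 68 mm and top 82 mm above the burr's origin, on a post at each end.
- burr_lug (a point): outer lower end of the burr's first lug, 36 mm from the axis along the burr's +x, at its underside. Three such lugs, 120 degrees apart, stand out from a 52 mm hub under the taper, each 10 mm wide (8 mm at its bevelled foot) and 8 mm high.
- mill: the grain mill, hopper taken off: steel housing 220 x 200 mm, deck 137 mm high, fixed, flour spout on its -x face; origin under the housing's centre, z up. On the deck stand a round chamber and on it the grind collar, an aluminium ring 140 mm across, its top face 200 mm above the bench.
- throat (a point): centre of the open throat at the collar's top face, 200 mm above the bench; axes as the mill's. The throat tapers down as the burr does: 113 mm across here, 76 mm across 31 mm lower down, then the ledge. Fully home, the burr's rim is flush with this face.
- seat (a point): point on the throat's axis, 160 mm above the bench: where the burr's origin lies when fully home. The ledge is 7 mm higher: while the lugs ride on it the burr stands 7 mm too high with up to 4 mm of side play; once the lugs are in their pockets it goes down 7 mm and the taper centres it. Lugs in their pockets have 3 mm of play.
- ledge (a point): point of the ledge in the throat, 34.5 mm from its axis along the mill's +x, 167 mm above the bench. The ledge has three lug pockets, 120 degrees apart, 13 mm wide. They turn with the stiff grind collar (the burr's rubbing does not turn it), whose setting is not measured: one pocket lies 0 to 1.3 rad anticlockwise, seen from above, of this point.
- tray: shallow aluminium tray 270 x 230 x 22 mm, fixed, floor 4 mm thick; origin under its centre.
- brush: cleaning brush, 170 mm long, lying in the tray beside the burr along the tray's x; leave alone.
- bowl: steel flour bowl, 124 mm wide, 48 mm high, in front of the mill's spout; leave alone.
- hopper: the mill's steel hopper, standing upside down at the back, 170 mm wide, 115 mm high; leave alone.
- jar: grain jar with steel lid, 90 mm wide, 136 mm high, at the back; leave alone.
- loaf_a: round loaf, 176 mm wide, 85 mm high, on the cooling grid on the left; leave alone.
- scraper: bench scraper, 130 mm wide, lying at the back; leave alone.
There are look-alikes about, which are no part of the job. Leave any green look-alike of the burr alone.

How it is judged:
By the outcome, as a careful person would: the job done as asked, in the order asked, and still so for the second after the job is handed in, with the robot touching nothing.
It also fails if it takes over 67 s, if anything falls off the work surface, if the arm or the gripper's body presses on something with over 40 N, if the wrist force passes 120 N, or if a joint passes its speed limit or range.

## Working session

There is one attempt and no reset: what is moved stays moved. The work goes in short steps, Python scripts to look and compute and a tool call to move; the robot and the scene stay as the last step left them, time stands still between calls to the robot, and variables do not carry over. Pictures are saved under pics/ and viewed, at most 12 in all, crops included, and the job is handed in when it is done.

Besides the shell and the picture viewer there is one more tool, called after "Call:" by a JSON object that holds its "api" and its "payload", one argument or row to a line. play_rows: Moves the arm, as the interface text tells. Shifts and turns lie within -1 to 1; 1 stands for 0.2 m of shift or pi/2 rad of turn. Its arguments: {"type":"object","properties":{"commands":{"type":"array","items":{"type":"array","items":{"type":"array","items":{"type":"number","minimum":-1,"maximum":1}}}},"grip_force":{"type":"number"}},"required":["commands"]}

```bash
mkdir -p pics
cat > h.py <<'E'
from bench import get_obs, viewer, r
import numpy as np, cv2
from scipy.spatial.transform import Rotation as R
def K(p):
    f=200/np.tan(np.radians(p['fovy'])/2); return f,p['cx'],p['cy']
def w2c(p,o=None):
    if 'world_to_cam' in p: return np.array(p['world_to_cam'])
    T=np.eye(4);T[:3,:3]=R.from_rotvec(o['orientation']).as_matrix();T[:3,3]=o['tcp_pos']
    return np.linalg.inv(T@np.array(p['hand_eye']))
def proj(p,X,o=None):
    M=w2c(p,o);f,cx,cy=K(p);c=(M[:3,:3]@np.atleast_2d(X).T).T+M[:3,3]
    return np.c_[cx+f*c[:,0]/-c[:,2],cy-f*c[:,1]/-c[:,2]]
def back(p,uv,z,o=None):
    M=np.linalg.inv(w2c(p,o));f,cx,cy=K(p)
    d=M[:3,:3]@np.array([(uv[0]-cx)/f,-(uv[1]-cy)/f,-1]);t=(z-M[2,3])/d[2];return M[:3,3]+t*d
def save(n,im): cv2.imwrite('pics/'+n,im[:,:,::-1])
E
python3 - <<'E'
from h import *
o=get_obs();print(o)
for n in ['scene','top','wrist']:
    p=viewer.grab_frame(n);save(n+'0.png',p['pixels']);print(n,[ (k,v) for k,v in p.items() if k!='pixels'])
    for t in ['burr','mill','tray','brush']:
        for d in viewer.trace(p,t)[:3]: print(n,t,round(d['score'],2),d['rect'],d['pixels'].sum())
E
```

```text
{'clock': 0.0, 'joints': array([-1.30807772,  0.47778587,  0.02232622,  1.55647613, -0.01149298,
        1.10928887, -0.08312913]), 'qvel': array([ 0.00152265, -0.00054835,  0.00166676,  0.00043004, -0.00165781,
       -0.00032124,  0.00082575]), 'tau': array([-4.43362269e-04, -5.96453011e+01,  1.60760276e+00, -2.81194872e+01,
        1.24700760e-02,  9.25888075e-03,  9.75174459e-06]), 'tcp_pos': array([0.24439626, 0.62855642, 0.23032458]), 'orientation': array([-5.79099988e-01, -3.08755013e+00,  2.85699350e-03]), 'contact_force': array([ 0.02856189,  0.27416506, -0.30527731]), 'moment': array([-0.02119197, -0.00373179, -0.00202133]), 'gripper_force': 0.0, 'grip_width': 0.08541206815394455}
scene [('fovy', 51.5481561768449), ('cx', 320.2862376539306), ('cy', 200.39003633203436), ('world_to_cam', array([[ 3.19048690e-02,  9.99489693e-01, -1.55966865e-03,
        -1.29060174e-01],
       [-7.76380614e-01,  2.57656519e-02,  6.29737464e-01,
         3.39101906e-01],
       [ 6.29456291e-01, -1.88807948e-02,  7.76806471e-01,
        -1.67572074e+00],
       [ 0.00000000e+00,  0.00000000e+
[... 962 characters left out ...]

top mill 0.91 [384.0, 153.5, 457.8, 242.4] 4948
top tray 0.68 [255.0, 158.3, 332.2, 245.7] 4111
top brush 0.62 [309.8, 176.1, 325.2, 227.8] 462
wrist [('fovy', 59.14807747269634), ('cx', 317.8429384462173), ('cy', 199.24199915029493), ('hand_eye', array([[ 4.56172480e-04,  9.53773345e-01,  3.00526536e-01,
         7.67055457e-02],
       [ 9.99999851e-01, -3.45084204e-04, -4.22725719e-04,
        -8.18210180e-04],
       [-2.99477562e-04,  3.00526684e-01, -9.53773360e-01,
        -1.42343840e-01],
       [ 0.00000000e+00,  0.00000000e+00,  0.00000000e+00,
         1.00000000e+00]])), ('shot', 3)]
wrist burr 0.73 [21.7, 220.2, 140.8, 329.9] 7638
wrist burr 0.67 [3.6, 290.9, 32.1, 371.9] 1760
```

Run:
```python
import cv2,numpy as np
a=cv2.imread('pics/scene0.png')[110:280,150:430];b=cv2.imread('pics/top0.png')[140:310,200:480]
a=cv2.resize(a,None,fx=2,fy=1.7,interpolation=3) if 0 else cv2.resize(a,(490,298),interpolation=cv2.INTER_CUBIC)
b=cv2.resize(b,(490,298),interpolation=cv2.INTER_CUBIC)
cv2.imwrite('pics/ab.png',np.vstack([a,b]))
```

```text
(no output)
```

View pics/ab.png

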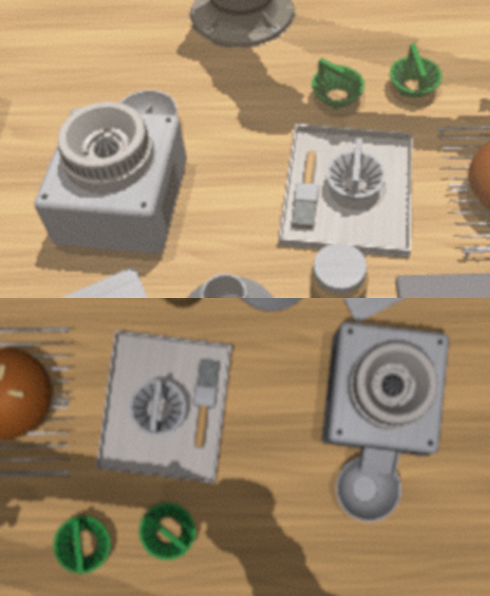

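The image shows three candidates: the steel burr in the tray (scene 355,207; top 290,203) and two green look-alikes (scene 342,159 and 389,152). By the description, I choose the steel one in the tray. The collar is at about top 425,190.

Run:
```python
from h import *
o=get_obs();Rt=R.from_rotvec(o['orientation']).as_matrix();print(Rt.round(3))
ps={n:viewer.grab_frame(n) for n in ['top','scene']}
m=[d for d in viewer.trace(ps['top'],'burr') if abs(d['rect'][0]-273)<8][0]['rect']
print('burr top',back(ps['top'],((m[0]+m[2])/2,(m[1]+m[3])/2),.044))
m=[d for d in viewer.trace(ps['scene'],'burr') if abs(d['rect'][0]-336)<8][0]['rect']
print('burr scene',back(ps['scene'],((m[0]+m[2])/2,(m[1]+m[3])/2),.045))
# collar: circle estimates via guess pixel
print('throat top',back(ps['top'],(200+393/490*280,140+(383-298)/298*170),.2))
print('throat scene',back(ps['scene'],(150+105/490*280,110+135/298*170),.2))
b=back(ps['top'],(290,203),.06);print('shift tool for TCP over burr:',Rt.T@(b-o['tcp_pos']))
```

```text
[[-0.932  0.362 -0.   ]
 [ 0.362  0.932  0.   ]
 [ 0.     0.    -1.   ]]
burr top [0.26809636 0.20172062 0.044     ]
burr scene [0.29749718 0.20546907 0.045     ]
throat top [ 0.5327334  -0.20084226  0.2       ]
throat scene [ 0.54347836 -0.20079034  0.2       ]
shift tool for TCP over burr: [-0.39385826 -0.28950008  0.1712949 ]
```

Run:
```python
from h import *
o=get_obs()
ims=[]
for n in ['top','scene']:
    p=viewer.grab_frame(n);im=p['pixels'].copy()
    M=np.linalg.inv(w2c(p));print(n,M[:3,3],proj(p,[[0,0,0],o['tcp_pos'],[.28,.2,.04],[.54,-.2,.2]]).round(0).tolist())
    ims.append(cv2.resize(im,(480,300),interpolation=cv2.INTER_AREA))
save('full.png',np.vstack(ims))
```

```text
top [0.3744947  0.09561967 1.62254216] [[358.0, 355.0], [143.0, 291.0], [296.0, 272.0], [424.0, 186.0]]
scene [1.32218276 0.08861819 1.08796425] [[288.0, 117.0], [475.0, 105.0], [343.0, 158.0], [210.0, 186.0]]
```

View pics/full.png

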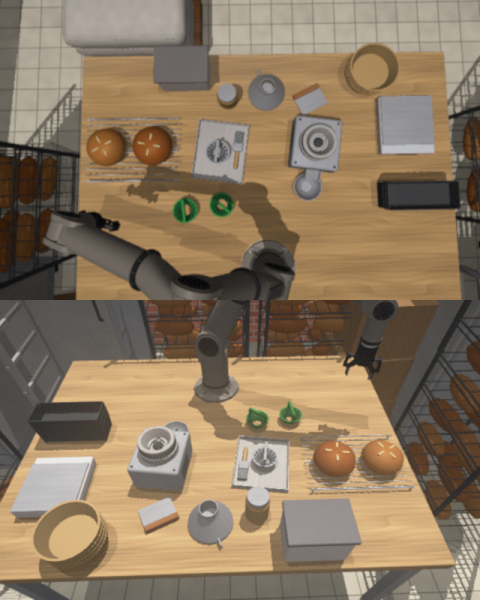

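The burr in the tray is at top (290,203); my filter had picked the green one. Redoing it.

Run:
```python
from h import *
o=get_obs();Rt=R.from_rotvec(o['orientation']).as_matrix()
p=viewer.grab_frame('top')
b1=back(p,(290.5,203),.044);print(b1,back(p,(424.6,188.5),.2))
p=viewer.grab_frame('scene');print(back(p,(355,206.5),.05),back(p,(210,187),.2))
t=b1.copy();t[2]=.24;print('dtool',Rt.T@(t-o['tcp_pos']))
```

```text
[0.50808379 0.21619741 0.044     ] [ 0.53270152 -0.20092746  0.2       ]
[0.50983397 0.22363021 0.05      ] [ 0.54342779 -0.20079717  0.2       ]
dtool [-0.395222   -0.28940015 -0.00870382]
```

Call:
{"api": "play_rows", "payload": {
  "commands": [
    [[-1,-1,-0.73,0,0],[-1,-1,-0.73,0,0],[-1,-1,-0.73,0,0],[-1,-1,-0.73,0,0],[-1,-1,-0.73,0,0],[-1,-1,-0.73,0,0]]
  ]
}}

```text
clock: 1.65
tcp_pos: [0.3792, 0.4184, 0.2315]
orientation: [0.58, 3.087, 0.0]
contact_force: [0.6, -0.1, -0.8]
grip_width: 0.0855
gripper_force: 0.0
```

Call:
{"api": "play_rows", "payload": {
  "commands": [
    [[-1,-0.97,-0.71,0,0],[-1,-0.97,-0.71,0,0],[-1,-0.97,-0.71,0,0],[-1,-0.97,-0.71,0,0],[-1,-0.97,-0.71,0,0],[-1,-0.97,-0.71,0,0],[-1,-0.97,-0.71,0,0],[-1,-0.97,-0.71,0,0]]
  ]
}}

```text
clock: 2.32
tcp_pos: [0.5086, 0.2157, 0.2315]
orientation: [0.587, 3.086, -0.0]
contact_force: [0.0, 0.7, -0.6]
grip_width: 0.0853
gripper_force: 0.0
```

Run:
```python
from h import *
o=get_obs();print(o['clock'],o['tcp_pos'],o['orientation'],np.abs(o['qvel']).max(),o['joints'])
p=viewer.grab_frame('wrist');save('w1.png',p['pixels'])
for d in viewer.trace(p,'burr')[:3]: print(d['score'],d['rect'])
print(proj(p,[[.508,.216,.044],[.508,.216,.086]],o))
```

```text
2.3167 [0.50857231 0.21570172 0.23149516] [ 5.86662195e-01  3.08574173e+00 -1.90776799e-04] 0.058584661133243905 [-0.68065611  0.2756663   0.20165947  1.86293523 -0.06393121  1.00885301
  0.74270078]
0.86 [264.7, 117.6, 378.1, 238.3]
[[318.62998319 171.36782736]
 [318.75041947 182.60116119]]
```

View pics/w1.png

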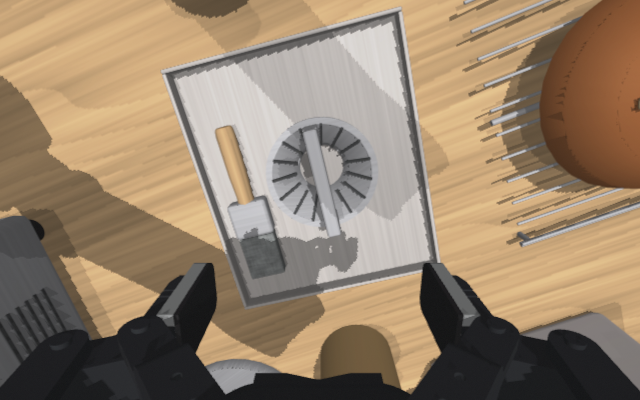

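The wrist image shows the steel burr in the tray (rim centre about 323,168, bar from about 310,126 to 334,236) with the brush to its left. Next is a close crop and the bar angle.

Run:
```python
from h import *
o=get_obs();p=viewer.grab_frame('wrist')
im=cv2.resize(p['pixels'][105:250,250:395],(580,580),interpolation=cv2.INTER_CUBIC);save('c1.png',im)
Rt=R.from_rotvec(o['orientation']).as_matrix()
a,b=[back(p,q,.086,o) for q in [(311,130),(334,234)]]
print(a,b,(a+b)/2,np.linalg.norm(a-b)); d=Rt.T@(a-b);print('angle in tool',np.degrees(np.arctan2(d[1],d[0])),'mid tool',Rt.T@((a+b)/2-o['tcp_pos']))
print('rim centre',back(p,(323,168),.044,o))
```

```text
[0.46308034 0.22939778 0.086     ] [0.55478013 0.21511576 0.086     ] [0.50893023 0.22225677 0.086     ] 0.0928053259828412
angle in tool -12.333566853238432 mid tool [-0.00076124  0.00367957  0.1452849 ]
rim centre [0.50458986 0.22455615 0.044     ]
```

View pics/c1.png

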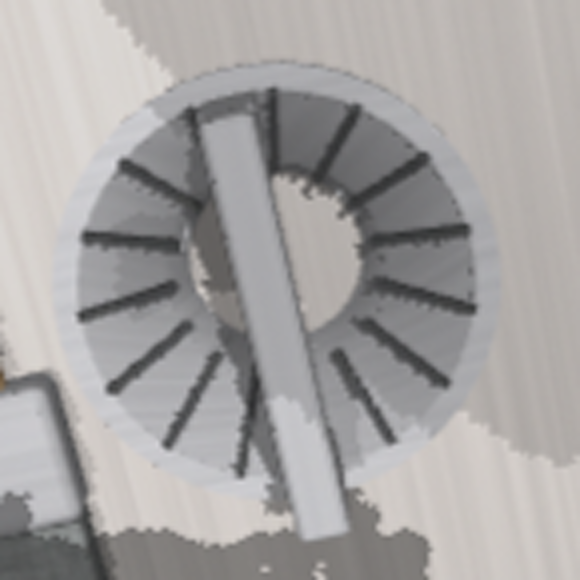

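The crop shows steel, with the bar's top from crop (228,115) to (325,533) and the rim centre at (277,282). This is the right burr.

Run:
```python
from h import *
o=get_obs();p=viewer.grab_frame('wrist')
Rt=R.from_rotvec(o['orientation']).as_matrix()
a,b=[back(p,(250+q[0]/4,105+q[1]/4),.086,o) for q in [(228,115),(325,533)]]
print(a,b,(a+b)/2,np.linalg.norm(a-b)); d=Rt.T@(a-b);g=np.degrees(np.arctan2(d[1],d[0]));print('angle in tool',g,g/90,'mid tool',Rt.T@((a+b)/2-o['tcp_pos']))
rc=back(p,(319.3,175.3),.044,o);print('rim centre',rc,Rt.T@(rc-o['tcp_pos']))
```

```text
[0.46439657 0.22578781 0.086     ] [0.55743064 0.21204577 0.086     ] [0.51091361 0.21891679 0.086     ] 0.09404351067457813
angle in tool -12.710405181443045 -0.14122672423825605 mid tool [-0.00429068  0.00086431  0.14526625]
rim centre [0.50968615 0.21925404 0.044     ] [-0.00305162  0.00071506  0.187267  ]
```

Call:
{"api": "play_rows", "payload": {
  "commands": [
    [[-1,-0.02,0.004,0.2,-0.14],[-1,-0.02,0.004,0.4,-0.14],[-1,-0.02,0.004,0.6,-0.14],[-1,-0.02,0.004,0.72,-0.14],[-1,-0.02,0.004,0.72,-0.14],[-1,-0.02,0.004,0.72,-0.14]]
  ]
}}

```text
clock: 3.02
tcp_pos: [0.5103, 0.2181, 0.0867]
orientation: [-0.234, -3.131, 0.002]
contact_force: [0.1, 0.4, 0.2]
grip_width: 0.0857
gripper_force: 0.0
```

Run:
```python
from h import *
o=get_obs();print(o['clock'],o['tcp_pos'],o['orientation'])
p=viewer.grab_frame('wrist');save('w2.png',p['pixels'])
Rt=R.from_rotvec(o['orientation']).as_matrix()
print(proj(p,[[.511,.219,.086],[.4644,.2258,.086],[.5574,.212,.086]],o))
```

```text
3.0167 [0.51033185 0.21808019 0.08667108] [-2.33572588e-01 -3.13052891e+00  1.88618954e-03]
[[321.71063713 267.32953155]
 [321.67479895 165.11206358]
 [321.2803508  352.72721   ]]
```

View pics/w2.png

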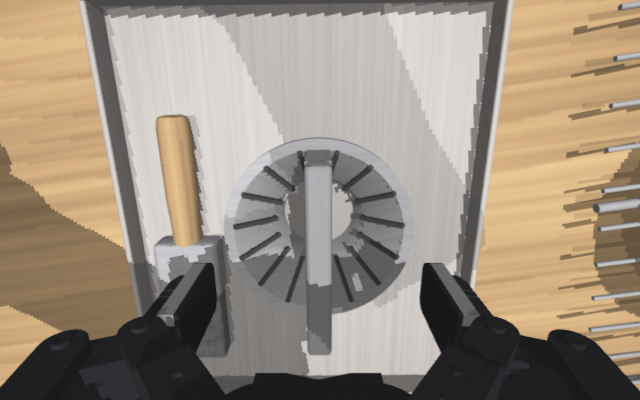

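The bar is aligned with the tool (column about 319, rows 165–354) and centred between the fingers.

Call:
{"api": "play_rows", "payload": {
  "commands": [
    [[-1,0,0,0.07,0],[-1,0,0,0.14,0],[-1,0,0,0.14,0],[1,0,0,0.14,0],[1,0,0,0.14,0],[1,0,0,0.14,0],[1,0,0,0.14,0],[1,0,0,0.14,0],[1,0,0,0.14,0],[1,0,0,0.14,0],[1,0,0,0.14,0],[1,0,0,0.14,0]]
  ],
  "grip_force": 40
}}

```text
clock: 4.07
tcp_pos: [0.5119, 0.2177, 0.0597]
orientation: [0.236, 3.132, 0.001]
contact_force: [-0.9, 1.5, 3.8]
grip_width: 0.0113
gripper_force: 41.9
```

Call:
{"api": "play_rows", "payload": {
  "commands": [
    [[1,0,0,-0.03,0],[1,0,0,-0.1,0],[1,0,0,-0.25,0],[1,0,0,-0.45,0],[1,0,0,-0.65,0],[1,0,0,-0.85,0],[1,0,0,-1,0],[1,0,0,-1,0],[1,0,0,-1,0]]
  ]
}}

```text
clock: 4.82
tcp_pos: [0.5116, 0.217, 0.2602]
orientation: [0.237, 3.131, 0.002]
contact_force: [-0.1, 0.2, -5.9]
grip_width: 0.0113
gripper_force: 40.7
```

Run:
```python
from h import *
o=get_obs();print(o['clock'],o['tcp_pos'],o['orientation'],o['contact_force'],o['moment'],o['grip_width'],o['joints'])
p=viewer.grab_frame('wrist');save('w3.png',p['pixels'])
Rt=R.from_rotvec(o['orientation']).as_matrix()
for t in [[.533,-.201],[.543,-.201]]: print(Rt.T@(np.array(t+[.31])-o['tcp_pos'])/.2)
```

```text
4.8167 [0.51155602 0.21700183 0.26019169] [2.37183544e-01 3.13124207e+00 1.52302576e-03] [-0.14677471  0.23759976 -5.93427531] [ 0.03074556 -0.01014094 -0.01662549] 0.011314761835081566 [-0.65422416  0.25158774  0.16957609  1.82168123 -0.04798756  1.07058351
  0.95265885]
[-0.42114141 -2.04974409 -0.25068947]
[-0.47057087 -2.0422126  -0.250617  ]
```

Call:
{"api": "play_rows", "payload": {
  "commands": [
    [[1,-0.03,-0.1,-0.1,0],[1,-0.1,-0.25,-0.2,0],[1,-0.17,-0.43,-0.25,0],[1,-0.25,-0.6,-0.25,0],[1,-0.32,-0.78,-0.25,0],[1,-0.4,-1,-0.25,0]]
  ]
}}

```text
clock: 5.37
tcp_pos: [0.558, 0.0114, 0.3063]
orientation: [-0.234, -3.127, 0.002]
contact_force: [0.5, 0.6, -5.5]
grip_width: 0.0108
gripper_force: 40.7
```

Call:
{"api": "play_rows", "payload": {
  "commands": [
    [[1,-0.08,-0.18,0,0],[1,-0.15,-0.36,0,0],[1,-0.22,-0.54,0,0],[1,-0.3,-0.72,0,0],[1,-0.36,-0.88,0,0],[1,-0.41,-1,0,0],[1,-0.41,-1,0,0],[1,-0.41,-1,0,0],[1,-0.41,-1,0,0]]
  ]
}}

```text
clock: 6.12
tcp_pos: [0.6093, -0.1965, 0.3063]
orientation: [-0.236, -3.127, -0.002]
contact_force: [-0.1, 1.0, -4.6]
grip_width: 0.0115
gripper_force: 40.7
```

Run:
```python
from h import *
o=get_obs();print(o['clock'],o['tcp_pos'],o['orientation'],np.abs(o['qvel']).max(),o['grip_width'])
p=viewer.grab_frame('wrist');np.savez('w4.npz',**{k:p[k] for k in ['pixels','fovy','cx','cy','hand_eye']},tcp_pos=o['tcp_pos'],orientation=o['orientation'])
print(proj(p,[[.533,-.201,.2],[.543,-.201,.2]],o))
save('w4.png',p['pixels'])
```

```text
6.1167 [ 0.60929743 -0.19647058  0.30633775] [-2.36275852e-01 -3.12743970e+00 -1.89501139e-03] 0.02095046448029674 0.01147190694388779
[[295.26182436  92.34425137]
 [297.72343307 107.43605619]]
```

View pics/w4.png

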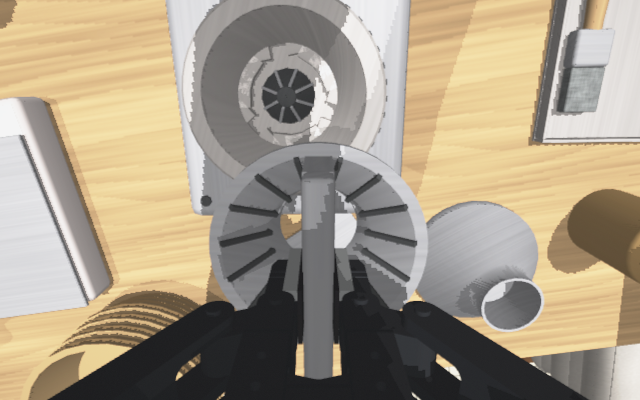

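The throat is visible around (288,93), with its ledge and pockets. Zooming in on it.

Run:
```python
import cv2
a=cv2.imread('pics/w4.png')[0:196,180:394]
cv2.imwrite('pics/w4c.png',cv2.resize(a,None,fx=3,fy=3,interpolation=cv2.INTER_CUBIC))
```

```text
(no output)
```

View pics/w4c.png

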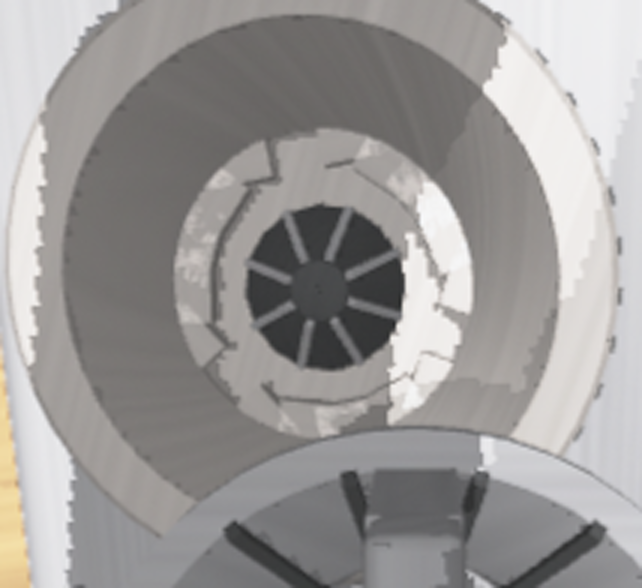

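Run:
```python
from h import *
o=dict(np.load('w4.npz'));p=o;p['fovy'],p['cx'],p['cy']=[float(p[k]) for k in('fovy','cx','cy')]
a=back(p,(284,87.3),.2,o);b=back(p,(288,94.3),.169,o);print(a,b)
M=proj(p,[[*a[:2],.2],[a[0]+.0565,a[1],.2],[a[0],a[1]+.0565,.2]],o);print(M)
c=(a+b)/2
th=np.radians(np.arange(-60,300,.5));rs=np.linspace(.026,.040,60)
G=np.array([[ [b[0]+r*np.cos(t),b[1]+r*np.sin(t),.167] for t in th] for r in rs])
uv=proj(p,G.reshape(-1,3),o).reshape(60,720,2).astype(np.float32)
im=cv2.remap(p['pixels'],uv[...,0],uv[...,1],cv2.INTER_CUBIC)
im=cv2.resize(im,(800,240))
for d in range(-60,300,30): cv2.putText(im,str(d),(int((d+60)/360*800),10),0,.35,(255,0,0))
out=np.vstack([im,cv2.resize(im,(800,240))[:0]]);save('unw.png',out)
Rt=R.from_rotvec(o['orientation']).as_matrix()
print('tool x dir deg',np.degrees(np.arctan2(Rt[1,0],Rt[0,0])))
# pockets from picks
for q in [(303,155),(238,373),(430,340)]:
    w=back(p,(180+q[0]/3,q[1]/3),.167,o)-b;print(np.degrees(np.arctan2(w[1],w[0])))
s=Rt.T@(np.array([*c[:2],.27])-o['tcp_pos']);print('shift',c,s/.2)
```

```text
[ 0.52865832 -0.20795152  0.2       ] [ 0.53346527 -0.20858189  0.169     ]
[[284.          87.3       ]
 [297.94910977 168.6570302 ]
 [367.44795499  73.980174  ]]
tool x dir deg 171.35922728384858
-179.9908268026891
-54.37597853960246
53.5956420845768
shift [ 0.5310618  -0.20826671  0.1845    ] [ 0.37690582 -0.11723017  0.18360006]
```

View pics/unw.png

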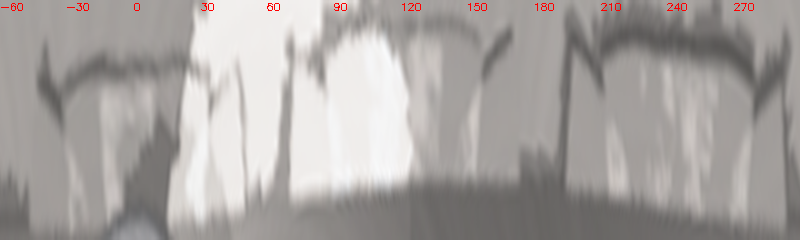

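Pocket centres in world angles are about 303.5°, 60.3° and 182°, so about 62° mod 120°. The lugs are at 51° or 111° mod 120°, since the bar is symmetric. I'll start about 10° clockwise of the present yaw and turn anticlockwise from there.

Call:
{"api": "play_rows", "payload": {
  "commands": [
    [[1,0.1,-0.03,0,0.05],[1,0.2,-0.06,0,0.11],[1,0.3,-0.09,0.03,0.11],[1,0.377,-0.117,0.08,0.11],[1,0.377,-0.117,0.125,0.11],[1,0.377,-0.117,0.125,0.11],[1,0.377,-0.117,0.125,0.11],[1,0.377,-0.117,0.125,0.11]]
  ]
}}

```text
clock: 6.83
tcp_pos: [0.5336, -0.2082, 0.2845]
orientation: [0.503, 3.1, 0.0]
contact_force: [-0.3, -0.5, -4.9]
grip_width: 0.0118
gripper_force: 40.7
```

Run:
```python
from h import *
o=get_obs();print(o['clock'],o['tcp_pos'],o['orientation'],o['contact_force'],o['moment'],o['joints'],o['grip_width'])
p=viewer.grab_frame('wrist');save('w5.png',p['pixels'])
Rt=R.from_rotvec(o['orientation']).as_matrix()
print('tool x deg',np.degrees(np.arctan2(Rt[1,0],Rt[0,0])), 'tilt',Rt[:,2])
im=p['pixels'].copy()
def circ(c,r,z,col):
    t=np.linspace(0,6.283,200);uv=proj(p,np.c_[c[0]+r*np.cos(t),c[1]+r*np.sin(t),0*t+z],o)
    cv2.polylines(im,[np.round(uv).astype(int)],True,col,1)
circ((.531,-.2083),.070,.2,(255,0,0)); circ(o['tcp_pos'][:2],.054,o['tcp_pos'][2]-.0557+.04,(0,255,0))
save('w5o.png',im)
```

```text
6.8333 [ 0.53360733 -0.20816466  0.28450188] [5.02758286e-01 3.10048845e+00 3.61783281e-04] [-0.30806724 -0.51222319 -4.92559341] [ 0.000892   -0.04868883  0.00983454] [-0.09534338  0.27229677  0.4434121   1.76630493 -0.12824312  1.1308369
  1.63778   ] 0.011802247700240477
tool x deg 161.57879248121887 tilt [ 6.35451216e-04  1.30330471e-04 -9.99999790e-01]
```

View pics/w5o.png

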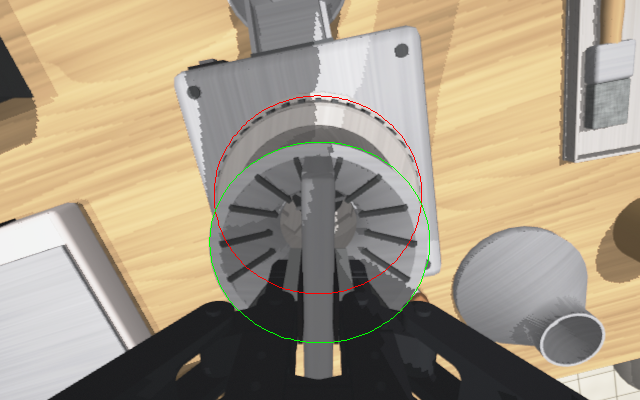

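The burr rim matches a circle centred on the TCP, and the collar agrees with about (.533,-.209). I'm on the axis, so I can descend.

Call:
{"api": "play_rows", "payload": {
  "commands": [
    [[1,0,0,0.06,0],[1,0,0,0.12,0],[1,0,0,0.17,0],[1,0,0,0.21,0],[1,0,0,0.24,0],[1,0,0,0.25,0],[1,0,0,0.25,0]]
  ]
}}

```text
clock: 7.47
tcp_pos: [0.5321, -0.2093, 0.2335]
orientation: [-0.506, -3.099, 0.0]
contact_force: [-0.9, -0.3, -5.3]
grip_width: 0.0112
gripper_force: 40.6
```

Call:
{"api": "play_rows", "payload": {
  "commands": [
    [[1,0,0,0.005,0],[1,0,0,0.01,0],[1,0,0,0.015,0],[1,0,0,0.02,0],[1,0,0,0.025,0],[1,0,0,0.03,0],[1,0,0,0.03,0]]
  ]
}}

```text
clock: 8.05
tcp_pos: [0.5323, -0.2093, 0.2281]
orientation: [-0.506, -3.1, -0.0]
contact_force: [-0.9, 0.2, -3.4]
grip_width: 0.0115
gripper_force: 40.7
```

Call:
{"api": "play_rows", "payload": {
  "commands": [
    [[1,0,0,0.004,0],[1,0,0,0.008,0],[1,0,0,0.012,0],[1,0,0,0.012,0]]
  ]
}}

```text
clock: 8.38
tcp_pos: [0.5323, -0.2093, 0.2257]
orientation: [-0.506, -3.1, -0.0]
contact_force: [-0.6, 0.1, -5.4]
grip_width: 0.0109
gripper_force: 40.7
```

Call:
{"api": "play_rows", "payload": {
  "commands": [
    [[1,0,0,0.004,0],[1,0,0,0.008,0],[1,0,0,0.008,0]]
  ]
}}

```text
clock: 8.63
tcp_pos: [0.5323, -0.2093, 0.2241]
orientation: [-0.506, -3.1, -0.0]
contact_force: [0.1, -0.1, -4.3]
grip_width: 0.0112
gripper_force: 40.7
```

Call:
{"api": "play_rows", "payload": {
  "commands": [
    [[1,0,0,0.003,0],[1,0,0,0.006,0],[1,0,0,0.006,0]]
  ]
}}

```text
clock: 8.88
tcp_pos: [0.5324, -0.2093, 0.223]
orientation: [-0.506, -3.1, 0.0]
contact_force: [-0.3, 1.1, -4.9]
grip_width: 0.0113
gripper_force: 40.7
```

Call:
{"api": "play_rows", "payload": {
  "commands": [
    [[1,0,0,0.003,0],[1,0,0,0.006,0],[1,0,0,0.006,0]]
  ]
}}

```text
clock: 9.13
tcp_pos: [0.5327, -0.2094, 0.2226]
orientation: [0.506, 3.1, 0.0]
contact_force: [-1.1, 1.8, 2.9]
grip_width: 0.0115
gripper_force: 41.7
```

Contact is at the predicted ledge height. Now a light press and a slow anticlockwise turn.

Call:
{"api": "play_rows", "payload": {
  "commands": [
    [[1,0,0,0.002,-0.01],[1,0,0,0.002,-0.02],[1,0,0,0.002,-0.03],[1,0,0,0.002,-0.04],[1,0,0,0.002,-0.05],[1,0,0,0.002,-0.06],[1,0,0,0.002,-0.07],[1,0,0,0.002,-0.08],[1,0,0,0.002,-0.09],[1,0,0,0.002,-0.1]]
  ]
}}

```text
clock: 9.97
tcp_pos: [0.5334, -0.2098, 0.2226]
orientation: [0.26, 3.128, -0.001]
contact_force: [-0.1, 1.0, 5.3]
grip_width: 0.0107
gripper_force: 42.1
```

Call:
{"api": "play_rows", "payload": {
  "commands": [
    [[1,0,0,0,-0.01],[1,0,0,0,-0.02],[1,0,0,0,-0.03],[1,0,0,0,-0.04],[1,0,0,0,-0.05],[1,0,0,0,-0.06]]
  ]
}}

```text
clock: 10.47
tcp_pos: [0.5335, -0.2099, 0.2226]
orientation: [0.112, 3.137, -0.001]
contact_force: [0.5, 0.7, 4.3]
grip_width: 0.011
gripper_force: 42.1
```

Call:
{"api": "play_rows", "payload": {
  "commands": [
    [[1,0,0,0,-0.01],[1,0,0,0,-0.02],[1,0,0,0,-0.03],[1,0,0,0,-0.04]]
  ]
}}

```text
clock: 10.8
tcp_pos: [0.5335, -0.2099, 0.2226]
orientation: [0.014, 3.139, -0.001]
contact_force: [-0.7, 0.1, 4.8]
grip_width: 0.0113
gripper_force: 42.1
```

Call:
{"api": "play_rows", "payload": {
  "commands": [
    [[1,0,0,0,-0.01],[1,0,0,0,-0.02],[1,0,0,0,-0.03]]
  ]
}}

```text
clock: 11.05
tcp_pos: [0.5335, -0.2099, 0.2226]
orientation: [-0.06, 3.138, -0.001]
contact_force: [0.9, 0.7, 4.7]
grip_width: 0.0113
gripper_force: 42.1
```

Call:
{"api": "play_rows", "payload": {
  "commands": [
    [[1,0,0,0,-0.01],[1,0,0,0,-0.02],[1,0,0,0,-0.03],[1,0,0,0,-0.04]]
  ]
}}

```text
clock: 11.38
tcp_pos: [0.5334, -0.2099, 0.2226]
orientation: [-0.159, 3.135, -0.001]
contact_force: [-1.1, -0.5, 4.9]
grip_width: 0.0113
gripper_force: 42.1
```

Call:
{"api": "play_rows", "payload": {
  "commands": [
    [[1,0,0,0,-0.01],[1,0,0,0,-0.02],[1,0,0,0,-0.03],[1,0,0,0,-0.04]]
  ]
}}

```text
clock: 11.72
tcp_pos: [0.5335, -0.2099, 0.2226]
orientation: [-0.257, 3.128, -0.002]
contact_force: [-1.1, 0.5, 4.0]
grip_width: 0.0112
gripper_force: 42.1
```

Call:
{"api": "play_rows", "payload": {
  "commands": [
    [[1,0,0,0,-0.015],[1,0,0,0,-0.03],[1,0,0,0,-0.045],[1,0,0,0,-0.06],[1,0,0,0,-0.075],[1,0,0,0,-0.09],[1,0,0,0,-0.105],[1,0,0,0,-0.12],[1,0,0,0,-0.135],[1,0,0,0,-0.15],[1,0,0,0,-0.165],[1,0,0,0,-0.18]]
  ]
}}

```text
clock: 12.72
tcp_pos: [0.5335, -0.2099, 0.2226]
orientation: [-0.696, 3.061, -0.002]
contact_force: [0.0, 0.1, 4.6]
grip_width: 0.0112
gripper_force: 42.1
```

Call:
{"api": "play_rows", "payload": {
  "commands": [
    [[1,0,0,0,-0.015],[1,0,0,0,-0.03],[1,0,0,0,-0.045],[1,0,0,0,-0.06],[1,0,0,0,-0.075],[1,0,0,0,-0.09],[1,0,0,0,-0.105],[1,0,0,0,-0.12],[1,0,0,0,-0.135],[1,0,0,0,-0.15],[1,0,0,0,-0.165],[1,0,0,0,-0.18]]
  ]
}}

```text
clock: 13.72
tcp_pos: [0.5335, -0.2098, 0.2226]
orientation: [-1.12, 2.933, -0.003]
contact_force: [-0.9, 0.6, 5.0]
grip_width: 0.0112
gripper_force: 42.1
```

Call:
{"api": "play_rows", "payload": {
  "commands": [
    [[1,0,0,0,-0.01],[1,0,0,0,-0.02],[1,0,0,0,-0.03],[1,0,0,0,-0.04],[1,0,0,0,-0.05],[1,0,0,0,-0.06],[1,0,0,0,-0.07],[1,0,0,0,-0.08],[1,0,0,0,-0.09],[1,0,0,0,-0.1]]
  ]
}}

```text
clock: 14.55
tcp_pos: [0.5334, -0.2099, 0.2226]
orientation: [-1.347, 2.836, -0.003]
contact_force: [-0.3, 0.2, 5.3]
grip_width: 0.0114
gripper_force: 42.1
```

Call:
{"api": "play_rows", "payload": {
  "commands": [
    [[1,0,0,0,-0.01],[1,0,0,0,-0.02],[1,0,0,0,-0.03],[1,0,0,0,-0.04],[1,0,0,0,-0.05],[1,0,0,0,-0.06],[1,0,0,0,-0.07],[1,0,0,0,-0.08]]
  ]
}}

```text
clock: 15.22
tcp_pos: [0.5324, -0.2098, 0.222]
orientation: [1.524, -2.747, 0.001]
contact_force: [-2.9, -0.5, 6.1]
grip_width: 0.0112
gripper_force: 42.3
```

Call:
{"api": "play_rows", "payload": {
  "commands": [
    [[1,0,0,0,-0.01],[1,0,0,0,-0.02],[1,0,0,0,-0.03],[1,0,0,0,-0.04]]
  ]
}}

```text
clock: 15.55
tcp_pos: [0.5322, -0.21, 0.2219]
orientation: [1.608, -2.698, 0.001]
contact_force: [-1.9, 0.5, 4.6]
grip_width: 0.0113
gripper_force: 42.1
```

Call:
{"api": "play_rows", "payload": {
  "commands": [
    [[1,0,0,0,-0.01],[1,0,0,0,-0.02],[1,0,0,0,-0.03],[1,0,0,0,-0.04]]
  ]
}}

```text
clock: 15.88
tcp_pos: [0.5329, -0.2098, 0.2212]
orientation: [-1.693, 2.646, -0.002]
contact_force: [2.5, -0.3, -0.7]
grip_width: 0.011
gripper_force: 41.2
```

The lugs are finding the pockets (force gone, z down 1.4 mm). Easing down.

Call:
{"api": "play_rows", "payload": {
  "commands": [
    [[1,0,0,0.002,0],[1,0,0,0.004,0],[1,0,0,0.004,0]]
  ]
}}

```text
clock: 16.13
tcp_pos: [0.533, -0.2095, 0.2206]
orientation: [-1.69, 2.647, -0.001]
contact_force: [2.9, -1.3, -3.0]
grip_width: 0.0112
gripper_force: 41.1
```

```bash
python3 -c "
from h import *
o=get_obs();print(o['tcp_pos'],o['contact_force'],o['moment'],o['joints'])"
```

```text
[ 0.53300605 -0.20953027  0.22055837] [ 2.9278534  -1.29924301 -3.02556281] [-0.33065295 -0.84478208 -0.21868124] [ 0.32783246  0.32223441 -0.07700401  1.813771    0.02852503  1.00528855
  2.94685253]
```

Joint 7 is near its limit, so I'll turn slightly back (there is play) while easing down.

Call:
{"api": "play_rows", "payload": {
  "commands": [
    [[1,0,0,0,0.008],[1,0,0,0.002,0.015],[1,0,0,0.004,0.015],[1,0,0,0.006,0.015],[1,0,0,0.006,0.015]]
  ]
}}

```text
clock: 16.55
tcp_pos: [0.5326, -0.2093, 0.2194]
orientation: [-1.66, 2.667, -0.001]
contact_force: [3.8, -2.4, -2.7]
grip_width: 0.0113
gripper_force: 41.0
```

```bash
python3 -c "
from h import *
o=get_obs();print(o['tcp_pos'],o['contact_force'],o['moment'],o['joints'][6])"
```

```text
[ 0.53259313 -0.20934345  0.21939322] [ 3.78082177 -2.36387817 -2.67582844] [-0.45684597 -0.97605302 -0.12879698] 2.924639558409692
```

Call:
{"api": "play_rows", "payload": {
  "commands": [
    [[1,0,-0.003,0,0.005],[1,0,-0.005,0.002,0.005],[1,0,-0.005,0.005,0.005],[1,0,-0.005,0.008,0.005],[1,0,-0.005,0.008,0.005]]
  ]
}}

```text
clock: 16.97
tcp_pos: [0.5333, -0.2094, 0.2178]
orientation: [-1.65, 2.673, 0.001]
contact_force: [2.6, -0.3, -2.1]
grip_width: 0.0111
gripper_force: 41.1
```

```bash
python3 -c "
from h import *
o=get_obs();print(o['tcp_pos'],o['contact_force'],o['moment'],o['joints'][6])"
```

```text
[ 0.53332762 -0.20938814  0.21780967] [ 2.6432856  -0.25080001 -2.12127423] [-0.16378301 -0.58772627 -0.02893147] 2.917429024694742
```

Call:
{"api": "play_rows", "payload": {
  "commands": [
    [[1,-0.002,-0.003,0.002,0],[1,-0.002,-0.003,0.004,0],[1,-0.002,-0.003,0.006,0],[1,-0.002,-0.003,0.006,0]]
  ]
}}

```text
clock: 17.3
tcp_pos: [0.5341, -0.2093, 0.2167]
orientation: [-1.65, 2.673, 0.001]
contact_force: [1.6, -0.2, -1.5]
grip_width: 0.0111
gripper_force: 41.2
```

Call:
{"api": "play_rows", "payload": {
  "commands": [
    [[1,0,0,0.002,0],[1,0,0,0.004,0],[1,0,0,0.004,0]]
  ]
}}

```text
clock: 17.55
tcp_pos: [0.5344, -0.2094, 0.2161]
orientation: [-1.65, 2.673, -0.0]
contact_force: [2.3, 2.0, 0.4]
grip_width: 0.0113
gripper_force: 41.5
```

Call:
{"api": "play_rows", "payload": {
  "commands": [
    [[1,0,0,0.002,0],[1,0,0,0.003,0],[1,0,0,0.003,0]]
  ]
}}

```text
clock: 17.8
tcp_pos: [0.5346, -0.2093, 0.2159]
orientation: [-1.65, 2.672, -0.001]
contact_force: [2.5, 2.8, 3.6]
grip_width: 0.0113
gripper_force: 42.0
```

```bash
python3 -c "
from h import *
o=get_obs();print(o['tcp_pos'],o['contact_force'],o['moment'],o['joints'][6])
p=viewer.grab_frame('wrist');save('w6.png',p['pixels'])"
```

```text
[ 0.53463357 -0.20932172  0.21585398] [2.46388029 2.77537206 3.60114186] [ 0.5316578  -0.37850264 -0.06068363] 2.916518159522108
```

View pics/w6.png

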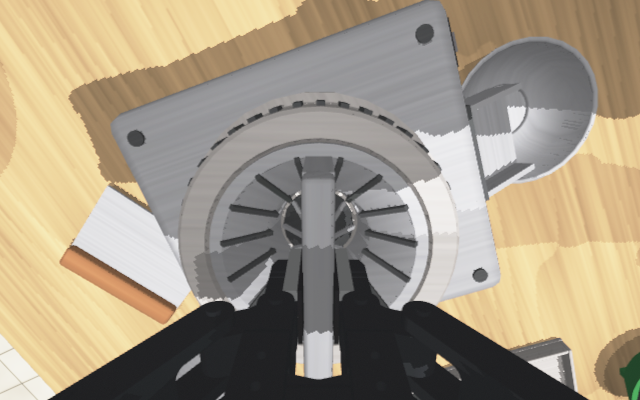

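The burr sits in the collar with an even gap (rim centre about 318,243). I'll relieve the side force and give one more light press.

Call:
{"api": "play_rows", "payload": {
  "commands": [
    [[1,-0.002,-0.001,0,0],[1,-0.003,-0.001,0.002,0],[1,-0.003,-0.001,0.003,0],[1,-0.003,-0.001,0.003,0]]
  ]
}}

```text
clock: 18.18
tcp_pos: [0.5348, -0.2092, 0.2156]
orientation: [-1.649, 2.673, -0.001]
contact_force: [0.4, 3.1, 9.2]
grip_width: 0.0115
gripper_force: 42.6
```

```bash
python3 -c "
from h import *
o=get_obs();print(o['tcp_pos'],o['contact_force'],o['moment'],o['joints'][6],R.from_rotvec(o['orientation']).as_matrix()[:,2])"
```

```text
[ 0.53481971 -0.2091652   0.21564975] [0.37150655 3.09357672 9.21106109] [ 0.57954956 -0.00754133 -0.0576619 ] 2.9153081398593854 [ 9.11198247e-04 -1.56958824e-04 -9.99999573e-01]
```

Seated: TCP .2156 against the predicted .2157, with firm contact. I'll relax the press, open, and rise straight up.

Call:
{"api": "play_rows", "payload": {
  "commands": [
    [[1,-0.002,0,-0.002,0],[1,-0.002,0,-0.003,0],[0.4,-0.002,0,-0.003,0],[0,-0.002,0,-0.003,0],[-0.4,-0.002,0,-0.003,0],[-0.4,-0.002,0,-0.003,0],[-0.4,-0.002,0,-0.003,0],[-0.4,-0.002,0,-0.003,0]]
  ]
}}

```text
clock: 18.85
tcp_pos: [0.5344, -0.209, 0.215]
orientation: [1.649, -2.673, -0.001]
contact_force: [0.3, 0.0, 0.6]
grip_width: 0.06
gripper_force: 0.0
```

Call:
{"api": "play_rows", "payload": {
  "commands": [
    [[-0.4,0,0,-0.03,0],[-0.4,0,0,-0.1,0],[-0.4,0,0,-0.25,0],[-0.4,0,0,-0.4,0],[-0.4,0,0,-0.55,0],[-0.4,0,0,-0.55,0],[-0.4,0,0,-0.55,0],[-0.4,0,0,-0.55,0]]
  ]
}}

```text
clock: 19.52
tcp_pos: [0.5344, -0.2088, 0.3251]
orientation: [1.65, -2.673, -0.0]
contact_force: [0.5, -0.7, -0.4]
grip_width: 0.0597
gripper_force: 0.0
```

Run:
```python
from h import *
o=get_obs();print(o['clock'],o['tcp_pos'],o['contact_force'],o['grip_width'])
p=viewer.grab_frame('wrist');im=p['pixels'].copy()
def circ(c,r,z,col):
    t=np.linspace(0,6.283,200);uv=proj(p,np.c_[c[0]+r*np.cos(t),c[1]+r*np.sin(t),0*t+z],o);cv2.polylines(im,[np.round(uv).astype(int)],True,col,1);print(uv.min(0),uv.max(0))
circ((.5346,-.2092),.054,.2,(0,255,0))
save('w7.png',im)
```

```text
19.5167 [ 0.5343686 -0.2087618  0.3251357] [ 0.49768329 -0.69646426 -0.40610436] 0.059656250043834756
[249.0341529  121.03495693] [386.00604952 252.89209072]
```

View pics/w7.png

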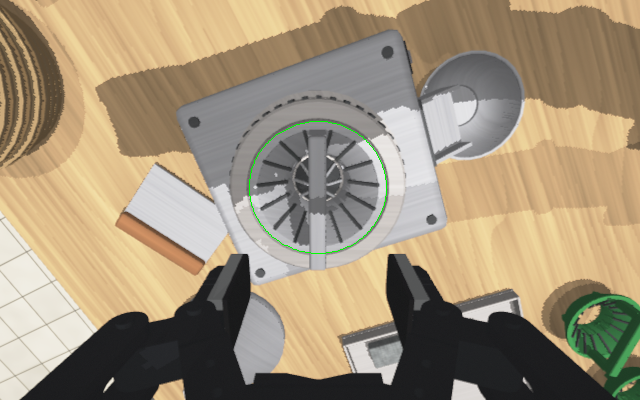

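The released burr's rim coincides with the predicted flush circle (columns 249–386, rows 121–253), concentric in the collar. Nothing else has been disturbed, and the gripper is clear.

```bash
python3 -c "
from h import *
print(r.hand_in())"
```

```text
the job is handed in; nothing more can be done
None
```

The burr is seated in the mill throat with its lugs in their pockets and its rim flush with the collar, and it has been let go; I handed the job in at about 19.6 s, and the hand-in returned no verdict.

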